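# Clamp the board in the pipe clamp and swing the hold-down over it

## Task

Clamp the loose board in the pipe clamp: with a fingertip, push the knob of the long lever round until the lever comes up against its stop, so that the jaw presses the board tight against the fixed head jaw. Then push the short hold-down arm round to its stop in the same way, so that it lies over the board. Only push, without forcing the arms at their stops; do not touch or lift the board, leave the things around the clamp where they are, and finish clear of everything.

Things in the scene. Friction and masses are not known exactly. Their poses are not given: they have to be found in the camera images.
- clamp: Bench pipe clamp, fixed: dark 27 mm pipe along its own y, red cast blocks (tops 86 mm above the table), plywood base 150 x 360 x 12 mm (x -75..75, y -185..175), two wooden rails under the board. Origin: on the table under the middle; z up. Vertical pivots in this frame: long lever at (0, -130) mm, hold-down arm at (0, 125) mm. Both arms: red bars 18 mm wide, 90 to 104 mm above the table.
- lever (a joint): Angle of the long lever, rad; grows anticlockwise seen from above. 0: open, knob in clamp-frame direction -1.92 rad from +x (about -y, outward). 1.92: home at its stop, pointing +x, square to the pipe. Stays where left; 4 to 7 N at the knob moves it. It drives the jaw evenly, 49 mm to +y in all; the last 6 mm compress the jaw's spring (about 11 N at the stop).
- hold_down (a joint): Angle of the short hold-down arm, rad; grows clockwise seen from above. 0: open, knob in clamp-frame direction +0.18 rad from +x. 1.75: home at its stop, along -y over the board (direction -1.57), 6 mm above it. Stays where left; about 1.5 N at the knob moves it.
- lever_knob (a point): Top centre of the long lever's upright round black knob, 115 mm from the pivot, 22 mm across, 104 to 150 mm above the table. Push its side.
- hold_down_knob (a point): Top centre of the hold-down arm's upright round black knob, 85 mm from the pivot, 22 mm across, 104 to 150 mm above the table. Push its side.
- board: Loose brown wooden board 140 (x) x 120 (y) x 22 mm, 0.26 kg, lying on the clamp's rails between the jaws, a little askew. Origin: centre of its underside, 62 mm above the table; top at 84 mm.
- jaw: Moving jaw: dark steel plate 66 mm wide, 66 mm tall, sprung on the lever-driven carrier; its face looks to the clamp's +y. Origin not on the part: the pressing face is 73 mm towards -y of this point.
- head_jaw: Fixed red head jaw. Origin as clamp; its face is at clamp-frame y = +90 mm, 66 mm wide, looking to -y.
- glue: White round glue bottle 56 mm across, 125 mm tall, standing beyond the clamp. Origin: centre of its foot. Leave alone.
- mallet: Hammer 220 mm long lying beside the head-jaw end of the clamp. Origin: its underside. Leave alone.
- spare_jaw: Spare red cast clamp block 50 x 60 x 45 mm with a 50 mm screw stub, lying beyond the clamp. Origin: underside centre. Leave alone.
Not all that is in view belongs to the job. What is meant by the board is not blue, grey or orange, and is the larger of those in its own colour.

How it is judged:
By the outcome, as a careful person would: the job done as asked, in the order asked, and still so for the second after the job is handed in, with the robot touching nothing.
It also fails if it takes over 61 s, if anything falls off the work surface, if the arm or the gripper's body presses on something with over 40 N, if the wrist force passes 120 N, or if a joint passes its speed limit or range.

## Robot

A 6-joint arm with a two-finger parallel gripper is mounted at the origin on the work surface. World frame = base frame: x ahead of the robot, y to its left, z up, the work surface at z = 0. Lengths are in m, angles in rad, forces in N, time in s.
With the tool pointing down it reaches from about 0.35 to 0.775 m from the base axis. Payload 7.3 kg.
Tool frame: the origin (TCP) lies between the finger pads; the fingertips stand 14 mm ahead of it and the grasp point (between the pads) lies 5 mm behind it; z points along the fingers, y is the line along which they close (so a half turn about z gives the same grasp; the last joint's range is limited). The gripper opens to 92 mm and grips with 3 to 60 N. Pads are 19 mm wide; open, the fingers measure 130 mm over their backs; the gripper's body (75 mm by 190 mm) begins 47 mm behind the grasp point.
Start: joints at [1.192, 0.342, 1.524, -0, 1.275, -0.146], TCP at [0.121, 0.511, 0.241] pointing down, gripper open.
Joint ranges: [-2.53, 2.53], [-0.77, 2.02], [0.04, 2.7], [-1, 4.14], [0.28, 2.66], [-3.11, 3.11]. Speed limits (rad/s): [2.57, 2.57, 3.14, 3.14, 3.14, 3.14].

## Interface

Orientations are given as [roll, pitch, yaw] about the fixed x, y, z axes, in that order (R = Rz(yaw) Ry(pitch) Rx(roll)).
In Python, from cell import robot, eyes gives the robot as it stands. The module is installed in compiled form; this text tells all that it offers.
- The arm moves only by the shell command python3 -m handwheel 'ROWS' [FORCE]. ROWS is JSON, one flat list of numbers, 5 for each row, row after row: the shift along the world's x, y, z in mm, then the turn about the world's z in rad, then the opening, from 0 (shut) to 1 (fully open). In form: [x, y, z, spin, jaw, x, y, z, spin, jaw, ...]. A call has 1 to 8 rows; each row shifts and turns the commanded pose from where the row before left it; what a row does not reach is not made up. A row lasts 1/10 s, in which the tool goes at most 50 mm and 8.59 degrees, less where a joint would pass 70% of its speed; a pose out of reach is approached as far as the arm can. A call with a gripper value outside its range is refused whole. The fingers move at their own pace and stop on an object; FORCE is the grip in N (left out, the last holds). Time passes only in rows, so rows that do not move let the fingers close. It gives the time, the measured TCP pose, the force, the opening and the grip force at its end, in the units of the state.
- robot.observe(): the state, without advancing time (a new reading comes with each control period).
- eyes.read_camera(name): name is "scene" or "top"; returns (picture, depth): 480x640x3 uint8, blue, green, red; 480x640 float32, m along the optical axis (not along the pixel's ray), 0 where there is no reading.
- eyes.calibration(name): a dict with "fx", "fy", "cx", "cy" (pixels), "world_to_cam" (4x4, takes a point from world to camera coordinates). Camera axes: x right, y down, z forward; pixel columns grow to the right and rows downward; lengths in m; the calibration is good to about 2 mm. A picture is of the moment at which its call begins. calibration takes no time and is no camera call.
- robot.hand_in(): hands the job in; it is judged then, once.
The state is a dict: "time": time; "qpos": joint angles; "qvel": joint speeds; "joint_efforts": joint torques, N m; "tool_pos": TCP position; "tool_rot": TCP orientation; "contact_force": force on the tool from outside, world axes, zero at the start; "torque": the same for the moment, N m; "opening": finger opening in m; "grip_force": force on a finger pad.
Only numpy, scipy, OpenCV 4.12 (cv2) and the standard library are available. Lean on these libraries where they do the work, as an engineer would, in place of code of your own. Each camera call takes 0.05 s, during which the arm holds its last target. There are 200 camera calls.

## Working session

There is one attempt and no reset: what is moved stays moved. The work goes in short steps, Python scripts to look and compute and a shell command to move; the robot and the scene stay as the last step left them, time stands still between calls to the robot, and variables do not carry over. Pictures are saved under pics/ and viewed, at most 10 in all, crops included, and the job is handed in when it is done.

```bash
mkdir -p pics
python3 - <<'E'
from cell import robot, eyes
import cv2, numpy as np
for n in ("scene","top"):
    im,d=eyes.read_camera(n); cv2.imwrite(f"pics/{n}0.png",im); np.savez(f"{n}0.npz",im=im,d=d)
    c=eyes.calibration(n); print(n,c["fx"],c["cx"],c["cy"],np.round(c["world_to_cam"],3).tolist())
s=robot.observe(); print(s["time"],s["tool_pos"],s["tool_rot"],s["contact_force"],s["opening"])
E
```

```text
scene 463.56150925291536 316.4182755534792 239.5854192408883 [[-0.178, 0.984, -0.016, 0.061], [0.629, 0.101, -0.771, -0.268], [-0.757, -0.148, -0.637, 1.325], [0.0, 0.0, 0.0, 1.0]]
top 469.7265589144134 319.92266900882316 241.87851640626573 [[0.009, -1.0, -0.03, 0.034], [-0.988, -0.005, -0.153, 0.569], [0.153, 0.031, -0.988, 1.065], [0.0, 0.0, 0.0, 1.0]]
0.1 [0.12097389 0.51051925 0.24012782] [-3.14022495e+00 -1.93407599e-04  2.90881062e+00] [-0.3183256  -0.1149806  -0.16606157] 0.09174792740550765
```

View pics/top0.png

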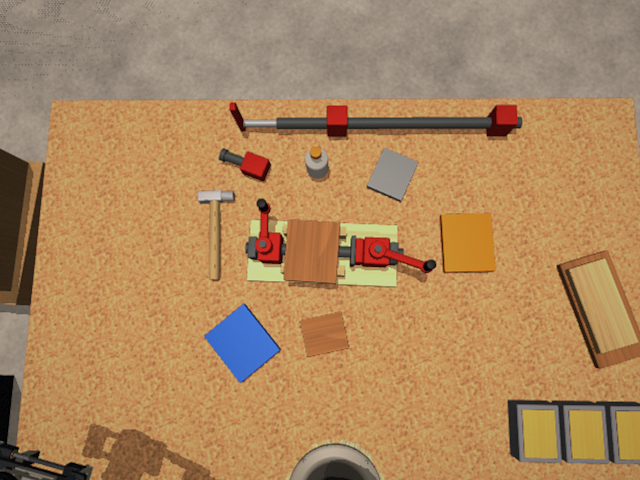

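View pics/scene0.png

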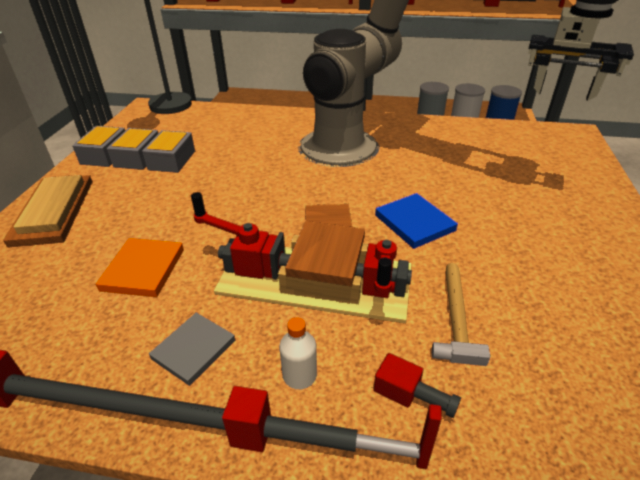

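The top view shows the clamp with its head end to the left (world +y). The lever knob is at about (430,266) and the hold-down knob at about (262,204). The board is at (313,250). The glue bottle is at (316,162), the spare jaw at (255,166), and the mallet is left of the clamp.

```bash
cat > m.py <<'E'
import numpy as np, cv2
from cell import robot, eyes
def cloud(n,d):
    c=eyes.calibration(n); v,u=np.mgrid[0:480,0:640]
    P=np.stack([(u-c["cx"])/c["fx"]*d,(v-c["cy"])/c["fy"]*d,d,np.ones_like(d)],-1)
    W=P@np.linalg.inv(c["world_to_cam"]).T; W=W[...,:3]; W[d<=0]=np.nan; return W
def knobs(n,im,d,zs=(.14,.158),box=None):
    W=cloud(n,d); z=W[...,2]
    m=((z>zs[0])&(z<zs[1])&(im.max(2)<75)&(W[...,0]>.25)&(W[...,0]<.75)&(abs(W[...,1])<.35)).astype(np.uint8)
    k,l,st,ce=cv2.connectedComponentsWithStats(m)
    return [(st[i,4],np.round(ce[i]),np.round((np.nanmax(W[l==i],0)+np.nanmin(W[l==i],0))/2,4)) for i in range(1,k) if st[i,4]>20]
E
python3 - <<'E'
from m import *
for n in("top","scene"):
    f=np.load(n+"0.npz"); im,d=f["im"],f["d"]; W=cloud(n,d)
    print(n); [print(*k) for k in knobs(n,im,d)]
    if n=="top":
        hsv=cv2.cvtColor(im,cv2.COLOR_BGR2HSV)
        print("basehsv",hsv[272,265],hsv[280,370],W[272,265],"knob hsv",im[203,262],W[203,262],W[263,430])
        z=W[...,2]; x,y=W[...,0],W[...,1]
        b=(hsv[...,0]>22)&(hsv[...,0]<45)&(hsv[...,1]>50)&(x>.25)&(x<.6)&(abs(y)<.3)&(z<.03)
        b=cv2.morphologyEx(b.astype(np.uint8),cv2.MORPH_OPEN,np.ones((3,3)))>0
        r=cv2.minAreaRect((W[b][:,:2]*1000).astype(np.float32)); print("base",b.sum(),r, np.round(cv2.boxPoints(r)), np.nanmedian(z[b]))
        red=((hsv[...,0]<8)|(hsv[...,0]>172))&(hsv[...,1]>170)&(z>.097)&(z<.125)&(x<.6)
        k,l,st,ce=cv2.connectedComponentsWithStats(red.astype(np.uint8))
        for i in range(1,k):
            if st[i,4]>20: print("red",st[i,4],ce[i],np.round(cv2.minAreaRect((W[l==i][:,:2]*1000).astype(np.float32))[0]),np.nanmax(z[l==i]))
        for nm,(u0,v0,u1,v1) in dict(glue=(300,140,335,185),spare=(215,145,275,185)).items():
            w=W[v0:v1,u0:u1].reshape(-1,3); w=w[w[:,2]>.02]; print(nm,w.min(0),w.max(0))
E
```

```text
top
71 [261. 203.] [0.6374 0.1634 0.1472]
80 [430. 264.] [ 0.5059 -0.1984  0.1467]
basehsv [ 34  87 212] [ 35  78 213] [0.49929437 0.17076007 0.0142769 ] knob hsv [56 56 58] [0.63668082 0.16086261 0.15206183] [ 0.50829828 -0.1969958   0.15195626]
base 1932 ((535.6411743164062, 34.67878723144531), (361.951904296875, 130.8820343017578), 89.38296508789062) [[ 468. -146.]
 [ 599. -147.]
 [ 603.  215.]
 [ 472.  216.]] 0.012345542363799478
red 266 [263.33458647 239.72932331] [566. 160.] 0.12142480298184766
red 523 [394.89866157 255.63671128] [ 521. -139.] 0.1220128522766819
glue [0.7355948  0.02208929 0.02008387] [0.78750334 0.07698835 0.12979635]
spare [0.72836454 0.16676015 0.02001816] [0.8061722  0.29317459 0.05138074]
scene
80 [196. 197.] [ 0.5091 -0.1978  0.1464]
151 [385. 264.] [0.6404 0.1649 0.1464]
```

Run:
```python
from m import *
f=np.load("top0.npz"); im,d=f["im"],f["d"]; W=cloud("top",d); x,y,z=W[...,0],W[...,1],W[...,2]
hsv=cv2.cvtColor(im,cv2.COLOR_BGR2HSV)
box=np.zeros(z.shape,bool); box[195:300,235:440]=1
for a,b in((.109,.13),):
    m=(box&(z>a)&(z<b)&(hsv[...,1]>120)).astype(np.uint8); k,l,st,ce=cv2.connectedComponentsWithStats(m)
    for i in range(1,k):
        if st[i,4]>6: w=W[l==i]; print("boss",st[i],(w.min(0)+w.max(0))/2,w.min(0),w.max(0))
# base edges by height step: rows at several columns
g=box&(z>.006)&(z<.02)
for u in (255,275,345,360,390): 
    v=np.where(g[:,u])[0]; print(u,v.min(),v.max(),np.round(W[v.min(),u],4),np.round(W[v.max(),u],4))
for v in (225,232,275,281):
    u=np.where(g[v])[0]; print("row",v,u.min(),u.max(),np.round(W[v,u.min()],4),np.round(W[v,u.max()],4))
t=box&(z>.078)&(z<.09)&(hsv[...,1]<190)&(np.arange(640)>283)&(np.arange(640)<342)
r=cv2.minAreaRect((W[t][:,:2]*1000).astype(np.float32)); print("board",r,np.median(z[t]))
cv2.imwrite("pics/c0.png",cv2.resize(im[190:300,235:445],None,fx=3.8,fy=3.8,interpolation=cv2.INTER_CUBIC))
```

```text
boss [259 204   9   8  18] [0.63531721 0.1636241  0.11886711] [0.62755326 0.15388652 0.10932439] [0.64308116 0.17336167 0.12840984]
boss [255 236  16  17 135] [0.55333773 0.16367547 0.11526216] [0.53527152 0.14669041 0.10909952] [0.57140394 0.18066053 0.1214248 ]
boss [369 241  17  16 136] [ 0.54428158 -0.09011147  0.11414015] [ 0.52747841 -0.10787738  0.10902629] [ 0.56108474 -0.07234555  0.11925402]
boss [422 261   5  10  18] [ 0.50633676 -0.19185977  0.11895774] [ 0.49713611 -0.19568766  0.10908484] [ 0.5155374  -0.18803188  0.12883065]
255 219 280 [0.6305 0.1998 0.0093] [0.4799 0.1945 0.0134]
275 220 280 [0.6271 0.1496 0.0142] [0.4804 0.1464 0.0116]
345 223 283 [ 0.62   -0.0217  0.0155] [ 0.4742 -0.0219  0.0142]
360 223 284 [ 0.6209 -0.0584  0.0113] [ 0.4723 -0.0578  0.0115]
390 195 285 [ 0.6905 -0.1319  0.0144] [ 0.4704 -0.1292  0.012 ]
row 225 250 396 [0.6151 0.2114 0.011 ] [ 0.6154 -0.1452  0.0156]
row 232 250 396 [0.5973 0.2105 0.0129] [ 0.5984 -0.1451  0.0143]
row 275 247 395 [0.4921 0.2149 0.0103] [ 0.4942 -0.1412  0.0137]
row 281 276 413 [0.4783 0.1445 0.0071] [ 0.4807 -0.1849  0.0063]
board ((543.4307250976562, 57.12771987915039), (120.14373016357422, 140.5795440673828), 86.76673126220703) 0.08438597028418104
```

View pics/c0.png

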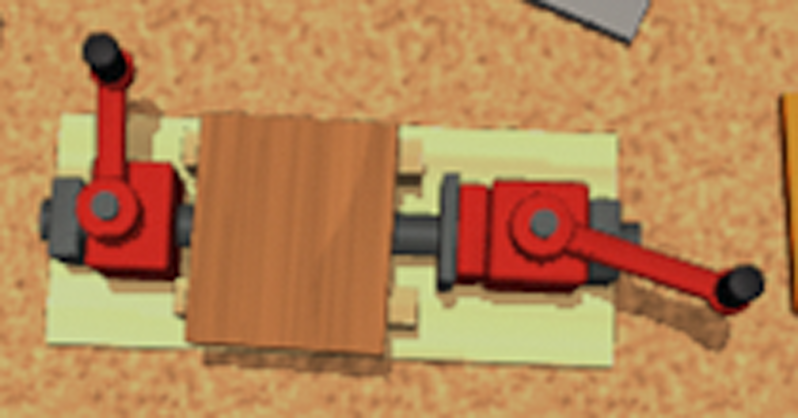

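The pivots come out at L ≈ (544,-90) and H ≈ (553.5,164.5) mm, with clamp yaw ≈ -0.037 rad. I'll close the fingers and carry the tool round to the lever.

```bash
python3 -m handwheel '[35,-32,0,-0.145,0, 35,-32,0,-0.145,0, 35,-32,0,-0.145,0, 35,-33,0,-0.145,0, 35,-33,0,-0.145,0, 35,-33,0,-0.145,0, 35,-33,0,-0.145,0, 34,-32,0,-0.145,0]' 20
python3 -m handwheel '[8,-43,0,-0.145,0, 8,-43,0,-0.145,0, 7,-44,0,-0.145,0, 7,-44,0,-0.145,0, 7,-44,0,-0.145,0, 7,-44,0,-0.145,0, 7,-44,0,-0.145,0, 7,-44,0,-0.145,0]'
python3 -m handwheel '[8,-43,0,-0.145,0, 7,-43,0,-0.145,0, 0,0,0,-0.145,0, 0,0,0,-0.145,0, 0,0,0,-0.145,0, 0,0,0,-0.145,0, 0,0,0,-0.05,0, 0,0,0,0,0]'
```

```text
time: 0.9
tool_pos: [0.4011, 0.2491, 0.2406]
tool_rot: [-3.141, 0.0, 1.743]
contact_force: [1.0, 1.2, -0.0]
opening: 0.0324
grip_force: 0.0
time: 1.7
tool_pos: [0.4579, -0.1009, 0.2406]
tool_rot: [-3.141, 0.0, 0.583]
contact_force: [-0.1, 0.8, -0.6]
opening: 0.0003
grip_force: 0.0
time: 2.5
tool_pos: [0.4729, -0.1851, 0.2404]
tool_rot: [-3.141, 0.001, -0.332]
contact_force: [0.6, -0.1, -0.9]
opening: 0.0004
grip_force: 0.0
```

```bash
python3 -m handwheel '[0,0,-30,0,0, 0,0,-30,0,0, 0,0,-30,0,0, 0,0,-24,0,0, 0,0,0,0,0]'
python3 -m handwheel '[4,-1,0,0,0, 4,-1,0,0,0, 3,-1,0,0,0, 2,-1,0,0,0, 2,-1,0,0,0]'
python3 - <<'E'
from m import *
im,d=eyes.read_camera("scene"); cv2.imwrite("pics/s1.png",cv2.resize(im[130:330,150:430],None,fx=2.8,fy=2.8))
for n in("scene",): [print(*k) for k in knobs(n,im,d)]
E
```

```text
time: 3.0
tool_pos: [0.4712, -0.184, 0.1238]
tool_rot: [-3.14, 0.007, -0.33]
contact_force: [0.9, -0.6, 0.7]
opening: 0.0006
grip_force: 0.0
time: 3.5
tool_pos: [0.4878, -0.1899, 0.1272]
tool_rot: [3.142, 0.001, -0.331]
contact_force: [-3.3, 1.8, 2.1]
opening: 0.0006
grip_force: 2.0
110 [197. 197.] [ 0.5084 -0.1974  0.1479]
148 [385. 264.] [0.6398 0.165  0.1469]
```

View pics/s1.png

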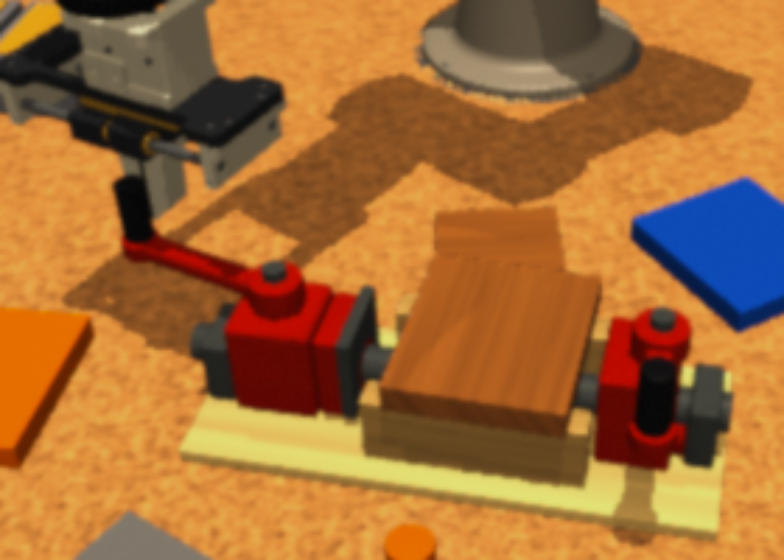

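The closed fingertip is on the lever knob, at about (135,210) in the crop, and the board and hold-down are undisturbed. I'll work out an arc about the pivot.

```bash
cat > arc.py <<'E'
import numpy as np
def arc(c,r,a0,a1,step,p):
    n=int(np.ceil(abs(a1-a0)/step-1e-6)); prev=np.array(p)
    for a in np.linspace(a0,a1,n+1)[1:]:
        q=np.array(c)+r*np.array([np.cos(a),np.sin(a)]); dd=np.round(q-prev,1); prev=prev+dd
        print(*dd,0,round((a1-a0)/n,3),end=" | ")
    print(prev)
E
python3 -c "
from arc import *
arc((544.3,-90),116.8,-2.086,-0.29,0.1,(488,-190))"
```

```text
9.2 -6.9 0 0.1 | 10.8 -4.1 0 0.1 | 11.3 -3.1 0 0.1 | 11.5 -1.9 0 0.1 | 11.6 -0.8 0 0.1 | 11.6 0.4 0 0.1 | 11.6 1.6 0 0.1 | 11.3 2.6 0 0.1 | 11.0 3.9 0 0.1 | 10.6 4.8 0 0.1 | 10.0 6.0 0 0.1 | 9.4 6.8 0 0.1 | 8.7 7.8 0 0.1 | 7.8 8.6 0 0.1 | 7.0 9.4 0 0.1 | 6.0 10.0 0 0.1 | 4.9 10.5 0 0.1 | 3.9 11.0 0 0.1 | [ 656.2 -123.4]
```

```bash
python3 -m handwheel '[9,-7,0,0.1,0, 11,-4,0,0.1,0, 11,-3,0,0.1,0, 12,-2,0,0.1,0, 12,-1,0,0.1,0, 11,0,0,0.1,0, 12,2,0,0.1,0, 11,3,0,0.1,0]'
python3 - <<'E'
from m import *
im,d=eyes.read_camera("scene"); [print(*k) for k in knobs("scene",im,d)]
E
```

```text
time: 4.35
tool_pos: [0.5766, -0.2025, 0.1263]
tool_rot: [-3.141, 0.002, 0.473]
contact_force: [-4.4, -1.1, 0.6]
opening: 0.0005
grip_force: 2.1
143 [180. 225.] [ 0.596  -0.1943  0.1492]
150 [385. 264.] [0.6406 0.1651 0.1467]
```

```bash
python3 -m handwheel '[11,4,0,0.1,0, 11,5,0,0.1,0, 10,6,0,0.1,0, 9,7,0,0.1,0, 9,8,0,0.1,0, 8,9,0,0.1,0, 7,9,0,0.1,0]'
python3 -m handwheel '[6,10,0,0.1,0, 5,10,0,0.1,0, 2,6,0,0.05,0, 0,0,0,0,0]'
python3 - <<'E'
from m import *
im,d=eyes.read_camera("scene"); [print(*k) for k in knobs("scene",im,d)]
im,d=eyes.read_camera("top"); [print(*k) for k in knobs("top",im,d)]
E
```

```text
time: 5.1
tool_pos: [0.6413, -0.1548, 0.1263]
tool_rot: [-3.14, 0.002, 1.171]
contact_force: [-4.3, -3.6, 0.8]
opening: 0.0009
grip_force: 2.3
time: 5.5
tool_pos: [0.6547, -0.1281, 0.1264]
tool_rot: [-3.141, 0.001, 1.418]
contact_force: [-1.0, -0.3, -0.6]
opening: 0.0008
grip_force: 0.6
153 [215. 254.] [ 0.6571 -0.1066  0.1489]
149 [385. 264.] [0.6403 0.165  0.1465]
69 [261. 203.] [0.6369 0.1633 0.1479]
```

```bash
for i in 1; do python3 -m handwheel '[0.4,2.5,0,0.02,0, 0.4,2.5,0,0.02,0, 0.3,2.5,0,0.02,0, 0.2,1.5,0,0.02,0]'; python3 -m handwheel '[0,1,0,0.01,0, 0,1,0,0.01,0]'; python3 -m handwheel '[0,1,0,0.01,0]';  done
```

```text
time: 6.0
tool_pos: [0.6573, -0.1208, 0.1269]
tool_rot: [3.139, 0.002, 1.498]
contact_force: [1.5, -7.3, -3.0]
opening: 0.0007
grip_force: 2.9
time: 6.2
tool_pos: [0.6575, -0.119, 0.127]
tool_rot: [3.138, 0.002, 1.518]
contact_force: [3.6, -6.4, -3.1]
opening: 0.0003
grip_force: 3.1
time: 6.3
tool_pos: [0.6577, -0.118, 0.127]
tool_rot: [3.138, 0.003, 1.528]
contact_force: [3.8, -6.8, -3.0]
opening: 0.0004
grip_force: 3.3
```

```bash
python3 -m handwheel '[0,1,0,0,0]'; python3 -m handwheel '[0,1,0,0,0]';python3 -m handwheel '[0,1,0,0,0]'
python3 - <<'E'
from m import *
im,d=eyes.read_camera("scene"); [print(*k) for k in knobs("scene",im,d)]
E
```

```text
time: 6.4
tool_pos: [0.6578, -0.1171, 0.1271]
tool_rot: [3.137, 0.003, 1.528]
contact_force: [2.4, -6.6, -2.9]
opening: 0.0006
grip_force: 3.3
time: 6.5
tool_pos: [0.6578, -0.1165, 0.1271]
tool_rot: [3.137, 0.003, 1.527]
contact_force: [4.5, -11.1, -3.0]
opening: 0.0004
grip_force: 5.1
time: 6.6
tool_pos: [0.6578, -0.1164, 0.1271]
tool_rot: [3.137, 0.005, 1.527]
contact_force: [4.0, -13.7, -3.4]
opening: 0.0004
grip_force: 6.6
163 [222. 255.] [ 0.6604 -0.0946  0.1489]
148 [385. 264.] [0.6406 0.1653 0.1464]
```

The motion has stopped and the force is rising to 14 N, and the knob sits in the home direction, so the lever is at its stop. I'll back off, lift and check.

```bash
python3 -m handwheel '[0,-5,0,0,0, 0,-15,0,0,0, 0,-15,0,0,0, 0,0,30,0,0, 0,0,40,0,0, 0,0,40,0,0, 0,0,0,0,0]'
python3 - <<'E'
from m import *
im,d=eyes.read_camera("scene"); [print(*k) for k in knobs("scene",im,d)]; cv2.imwrite("pics/s2.png",cv2.resize(im[130:330,150:430],None,fx=2.8,fy=2.8))
E
```

```text
time: 7.35
tool_pos: [0.6587, -0.15, 0.244]
tool_rot: [3.13, 0.003, 1.528]
contact_force: [0.9, 0.2, 0.2]
opening: 0.0007
grip_force: 0.0
142 [223. 255.] [ 0.6603 -0.0929  0.1463]
149 [385. 264.] [0.6405 0.165  0.1466]
```

View pics/s2.png

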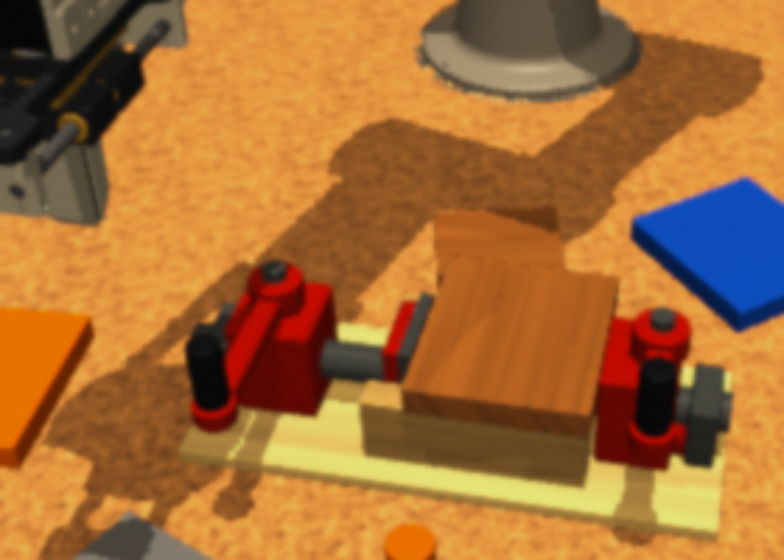

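The lever points square to the pipe, with its knob at about (208,370) in the crop. The jaw is against the board, and the board sits flat and square against the head jaw. Next is the hold-down.

```bash
python3 -m handwheel '[-2,44,0,0,0, -2,44,0,0,0, -2,44,0,0,0, -2,44,0,0,0, -3,44,0,0,0, -3,44,0,0,0, -3,44,0,0,0, -3,42,0,0,0]'
python3 -m handwheel '[0,0,-25,0,0, 0,0,-30,0,0, 0,0,-30,0,0, 0,0,-25,0,0, 0,0,-8,0,0, 0,0,0,0,0]'
python3 -m handwheel '[0,-4,0,0,0, 0,-4,0,0,0, 0,-3,0,0,0, 0,-2,0,0,0]'
python3 -c "
from arc import *
arc((553.5,164.5),87.5,0.228,-1.33,0.1,(638.8,184.3))"
```

```text
time: 8.2
tool_pos: [0.6357, 0.2031, 0.2351]
tool_rot: [-3.139, 0.0, 1.529]
contact_force: [0.9, -0.2, -0.0]
opening: 0.0003
grip_force: 0.0
time: 8.8
tool_pos: [0.6355, 0.2012, 0.1166]
tool_rot: [-3.138, 0.001, 1.528]
contact_force: [0.1, -0.5, 0.3]
opening: 0.0005
grip_force: 0.0
time: 9.2
tool_pos: [0.6368, 0.1884, 0.1197]
tool_rot: [3.14, -0.0, 1.528]
contact_force: [-0.3, 0.0, 0.3]
opening: 0.0004
grip_force: 0.0
1.5 -8.4 0 -0.097 | 0.7 -8.5 0 -0.097 | -0.2 -8.5 0 -0.097 | -0.9 -8.5 0 -0.097 | -1.8 -8.3 0 -0.097 | -2.6 -8.1 0 -0.097 | -3.3 -7.8 0 -0.097 | -4.1 -7.5 0 -0.097 | -4.9 -7.0 0 -0.097 | -5.4 -6.6 0 -0.097 | -6.1 -5.9 0 -0.097 | -6.6 -5.4 0 -0.097 | -7.1 -4.7 0 -0.097 | -7.6 -3.9 0 -0.097 | -7.9 -3.2 0 -0.097 | -8.1 -2.5 0 -0.097 | [574.4  79.5]
```

```bash
python3 -m handwheel '[0,0,7,0,0, 0,0,0,0,0]'; python3 -m handwheel '[2,-2,0,0,0, 0,-2,0,0,0, 0,0,0,0,0]'; python3 -m handwheel '[1,-4,0,-0.05,0, 1,-4,0,-0.05,0, 0,-4,0,-0.05,0]'
```

```text
time: 9.4
tool_pos: [0.6371, 0.1889, 0.1273]
tool_rot: [3.139, -0.001, 1.529]
contact_force: [-0.1, 0.8, 0.9]
opening: 0.0006
grip_force: 0.0
time: 9.7
tool_pos: [0.6386, 0.1848, 0.1257]
tool_rot: [3.141, -0.0, 1.529]
contact_force: [0.5, -0.2, 0.2]
opening: 0.0006
grip_force: 0.1
time: 10.0
tool_pos: [0.6407, 0.1731, 0.1257]
tool_rot: [3.141, -0.001, 1.377]
contact_force: [1.4, 0.9, 0.0]
opening: 0.0005
grip_force: 1.1
```

```bash
python3 -m handwheel '[-1,-8,0,-0.07,0, -1,-8,0,-0.08,0, -2,-8,0,-0.1,0, -3,-8,0,-0.1,0, -3,-8,0,-0.1,0, -4,-7,0,-0.1,0]'
python3 - <<'E'
from m import *
im,d=eyes.read_camera("scene"); [print(*k) for k in knobs("scene",im,d)]
E
python3 -c "
from arc import *
arc((553.5,164.5),87.5,-.45,-1.33,0.1,(626.7,126.1))"
```

```text
time: 10.6
tool_pos: [0.6271, 0.1255, 0.1259]
tool_rot: [3.14, -0.001, 0.825]
contact_force: [2.8, 0.8, -0.4]
opening: 0.0004
grip_force: 1.1
141 [223. 255.] [ 0.66   -0.0929  0.1459]
1.5 -7.2 0 -0.098 | -4.8 -7.0 0 -0.098 | -5.5 -6.6 0 -0.098 | -6.1 -6.0 0 -0.098 | -6.6 -5.4 0 -0.098 | -7.2 -4.7 0 -0.098 | -7.5 -4.0 0 -0.098 | -7.9 -3.2 0 -0.098 | -8.2 -2.5 0 -0.098 | [574.4  79.5]
```

```bash
python3 -m handwheel '[-4,-8,0,-0.1,0, -4,-7,0,-0.1,0, -5,-7,0,-0.1,0, -6,-6,0,-0.1,0, -6,-5,0,-0.1,0]'
python3 -m handwheel '[-6,-5,0,-0.1,0, -7,-4,0,-0.1,0, -5,-2,0,-0.05,0, 0,0,0,0,0]'
python3 - <<'E'
from m import *
for n in ("scene","top"):
  im,d=eyes.read_camera(n); [print(*k) for k in knobs(n,im,d)]
E
```

```text
time: 11.15
tool_pos: [0.6013, 0.0931, 0.1256]
tool_rot: [-3.141, -0.0, 0.327]
contact_force: [0.9, 2.1, 0.4]
opening: 0.0003
grip_force: 0.9
time: 11.55
tool_pos: [0.5829, 0.0818, 0.1257]
tool_rot: [3.142, 0.001, 0.08]
contact_force: [-0.6, -0.1, 0.1]
opening: 0.0007
grip_force: 0.0
29 [337. 238.] [0.5915 0.0826 0.149 ]
142 [223. 255.] [ 0.6596 -0.0927  0.1464]
68 [380. 194.] [ 0.6576 -0.0941  0.1471]
```

```bash
python3 -m handwheel '[-2,-0.5,0,-0.02,0, -2,-0.3,0,-0.02,0, -2,-0.2,0,-0.02,0, -2,0,0,-0.02,0]'; python3 -m handwheel '[-1,0,0,-0.02,0]';  python3 -m handwheel '[-1,0,0,-0.02,0]'; python3 -m handwheel '[-1,0,0,0,0]'
```

```text
time: 12.05
tool_pos: [0.5755, 0.0806, 0.1258]
tool_rot: [3.141, -0.0, -0.003]
contact_force: [2.1, -1.4, -0.3]
opening: 0.0007
grip_force: 0.9
time: 12.15
tool_pos: [0.5743, 0.0808, 0.1258]
tool_rot: [3.141, -0.0, -0.023]
contact_force: [2.0, -1.2, -0.3]
opening: 0.0001
grip_force: 0.8
time: 12.25
tool_pos: [0.5734, 0.0808, 0.1258]
tool_rot: [3.142, -0.0, -0.043]
contact_force: [1.7, -1.4, 0.6]
opening: 0.0003
grip_force: 0.8
time: 12.35
tool_pos: [0.5724, 0.0809, 0.1258]
tool_rot: [3.142, -0.0, -0.042]
contact_force: [1.5, -1.8, -0.2]
opening: 0.0006
grip_force: 0.8
```

```bash
python3 -m handwheel '[-1,0,0,0,0]';  python3 -m handwheel '[-1,0,0,0,0]'; python3 -m handwheel '[-1,0,0,0,0]'
```

```text
time: 12.45
tool_pos: [0.5715, 0.0809, 0.1258]
tool_rot: [3.142, -0.0, -0.041]
contact_force: [4.7, -1.2, -0.3]
opening: 0.0003
grip_force: 2.5
time: 12.55
tool_pos: [0.5714, 0.0809, 0.1259]
tool_rot: [-3.141, -0.003, -0.041]
contact_force: [7.7, -1.2, -3.2]
opening: 0.0004
grip_force: 3.9
time: 12.65
tool_pos: [0.5714, 0.0809, 0.126]
tool_rot: [-3.141, -0.005, -0.041]
contact_force: [11.8, -0.7, -5.7]
opening: 0.0001
grip_force: 5.6
```

The tool stopped at x ≈ 571 with about 12 N, so the hold-down is at its stop. I'll retreat and check.

```bash
python3 -m handwheel '[4,0,0,0,0, 12,0,0,0,0, 15,0,0,0,0, 0,0,35,0,0, 0,0,45,0,0, 0,0,45,0,0, -20,40,10,0,0, -20,45,0,0,0]'; python3 -m handwheel '[-20,45,0,0,0, -20,45,0,0,0, -20,40,0,0,0, 0,0,0,0,0]'
python3 - <<'E'
from m import *
A=[]
for n in ("scene","top"):
  im,d=eyes.read_camera(n); [print(n,*k) for k in knobs(n,im,d)]; A.append(im[130:430,100:500] if n=="scene" else im[90:390,180:480])
cv2.imwrite("pics/fin.png",np.hstack(A))
W=cloud("top",d); b=W[225:275,290:325]; w=b[(b[...,2]>.075)&(b[...,2]<.089)]
A_=np.c_[w[:,:2],np.ones(len(w))]; print("board top plane",np.linalg.lstsq(A_,w[:,2],rcond=None)[0],np.median(w[:,2]))
E
```

```text
time: 13.45
tool_pos: [0.5607, 0.1659, 0.2632]
tool_rot: [-3.141, -0.003, -0.044]
contact_force: [0.5, 0.8, -0.4]
opening: 0.0009
grip_force: 0.0
time: 13.85
tool_pos: [0.4968, 0.3005, 0.2606]
tool_rot: [-3.14, 0.003, -0.035]
contact_force: [0.4, 0.8, 0.1]
opening: 0.0009
grip_force: 0.0
scene 114 [339. 225.] [0.5536 0.0799 0.1463]
scene 139 [223. 255.] [ 0.6608 -0.0927  0.1461]
top 70 [380. 194.] [ 0.6581 -0.0942  0.1468]
top 65 [300. 243.] [0.5496 0.0774 0.1481]
board top plane [0.0005841  0.00224499 0.08394475] 0.08438310660849924
```

View pics/fin.png

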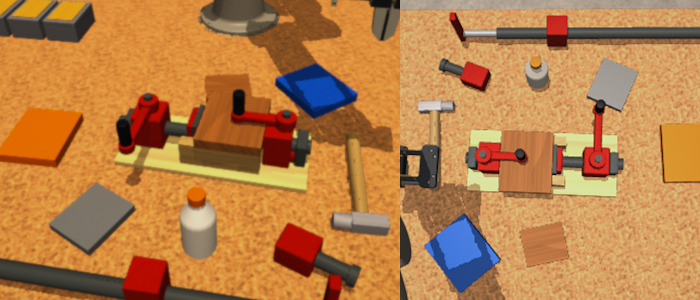

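The final view shows the lever square to the pipe, the board tight between the jaws and the hold-down lying over the board. The mallet, glue bottle and spare jaw are where they were, and the arm is clear.

```bash
python3 -c "
from cell import robot
print(robot.hand_in())"
```

```text
the job is handed in; nothing more can be done
None
```

I pushed the lever and then the hold-down arm round to their stops, so the board is clamped against the head jaw with the hold-down over it; the arm is clear of everything and the job is handed in.

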